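Roll the inlay slats flush

ROBOT

A 6-joint arm with a two-finger parallel gripper is mounted at the origin on a cart in front of the work surface, level with it; the furniture and walls round the work are solid. World frame = base frame: x ahead of the robot, y to its left, z up, the work surface at z = 0. Lengths are in m, angles in rad, forces in N, time in s.
With the tool pointing down it reaches from about 0.225 to 0.875 m from the base axis. Payload 3.4 kg.
Tool frame: the origin (TCP) lies on the centre line of the jaws, within the pads' length; the fingertips stand 17 mm ahead of it and the grasp point (between the pads) lies 2 mm behind it (nose_length is the distance from the TCP to the fingertips, in m); z points along the fingers, y is the line along which they close (so a half turn about z gives the same grasp; the last joint's range is limited). The gripper opens to 85 mm and grips with 20 to 120 N. Pads are 22 mm wide; open, the fingers measure 114 mm over their backs; the gripper's body (76 mm by 85 mm) begins 54 mm behind the grasp point. The pads swing forward as they close: fully open they stand 13 mm farther back than shut.
Start: joints at [1.098, 0.276, 1.505, -0, 1.361, -0.121], TCP at [0.198, 0.54, 0.248] pointing down, gripper open.
Joint ranges: [-2.89, 2.89], [-0.75, 2.08], [0.22, 2.7], [-1.18, 4.32], [0.11, 2.71], [-2.7, 2.7]. Speed limits (rad/s): [2.57, 2.57, 3.14, 3.14, 3.14, 3.14].

INTERFACE

Orientations are given as a unit quaternion [w, x, y, z].
In Python, from rig import get_state, get_image, sign_off, find_in, place_of, nose_length gives the robot as it stands.
- The arm moves only by the tool apply_moves, never from a script. Its argument "deltas" is one flat list of numbers, 5 for each row, row after row: the finger opening in mm, from 0 to 85.4, then the shift along the tool's x, y, z in mm, then the turn about the tool's z in degrees. A call has 1 to 12 rows; each row is the pose to reach, as a shift and turn from the pose commanded when the call began, along the tool's axes at that moment; what a row does not reach only later rows make up. A row lasts 1/12 s, in which the tool goes at most 41.7 mm and 7.16 degrees, less where a joint would pass 70% of its speed; a pose out of reach is approached as far as the arm can. A call with a gripper value outside its range is refused whole. The fingers move at their own pace and stop on an object; "squeeze" is the grip in N (left out, the last holds). Time passes only in rows, so rows that repeat a pose let the fingers close. It gives the time, the measured TCP pose, the force, the opening and the grip force at its end, in the units of the state.
- get_state(): the state, without advancing time (a new reading comes with each control period).
- get_image(name): name is "scene" or "side" or "wrist"; returns a dict with "frame" (400x640x3 uint8, red, green, blue), "K" (3x3 intrinsics, pixels), "position" and "orientation" of the camera in the world. Camera axes: x right, y down, z forward; pixel columns grow to the right and rows downward; lengths in m; the calibration is good to about 2 mm. A picture is of the moment at which its call begins. There is no depth.
- sign_off(): hands the job in; it is judged then, once.
Trained networks look in a picture, given as the dict that the camera call returned (one of the last four; its "shot" number tells which), for a name from the list of things; names that differ only in an ending like _2 or _b are one class to them, and where a whole thing is asked for, a point or a joint stands for the part that bears it (a point fixed in the world has none). Each returns a list of dicts, best first, with "score" (0 to 1); they miss things now and then, are a little off and sometimes report something else, mostly with a low value. They report only what shows in the picture. A call takes as long as a camera call.
- find_in(query, picture): "point" ([column, row] in pixels, amid what is visible of it).
- place_of(query, picture): "point" ([column, row] in pixels: a listed point, or the origin of a listed thing).
The state is a dict: "clock": time; "qpos": joint angles; "qd": joint speeds; "effort": joint torques, N m; "position": TCP position; "ee_rot": TCP orientation; "contact_force": force on the tool from outside, world axes, zero at the start; "moment": the same for the moment, N m; "width": finger opening in m; "gripper_force": force on a finger pad.
Only numpy, scipy, OpenCV 4.12 (cv2) and the standard library are available. Lean on these libraries where they do the work, as an engineer would, in place of code of your own. Each camera call takes 0.05 s, during which the arm holds its last target. There are 200 camera calls.

TASK

Take the orange spring roller out of its stand and roll it lengthwise over the inlay bed, starting on the brass end, so that the six raised wooden slats are pressed flush one after the other from the brass end to the far end; keep a steady downward push of about 14 newtons and never more than 18, and press the bed with nothing but the roller. Then put the roller back upright in its stand as it was, let go, and leave the other things on the bench where they are.

Things in the scene. Friction and masses are not known exactly. Their poses are not given: they have to be found in the camera images.
- bed: Inlay bed, fixed to the bench. Origin: middle of the underside of its grey foot plate (130 x 250 x 12 mm); z up, y lengthwise towards the brass end. On it, on jacks, a wooden tray 110 mm wide (x), 236 mm long (y), centred on the origin, top nominally at z = 55 mm. The jacks are set differently each time, do not give, and are NOT in the reported poses.
- bed_brass (a point): Middle of the flush brass strip (82 mm in x, 33 mm in y) at the bed's start end, at the NOMINAL height of the tray's top, 55 mm over the bench. True top: up to 9 mm higher or lower at mid-bed, plus a slope along y of up to 0.06 rad either way (about 6 mm more at the strips), so find and follow the surface by force.
- bed_far (a point): Middle of the flush wooden strip (same size) at the bed's far end, 203 mm from bed_brass, at nominal height too. Between the strips lie the six slats, each 80 mm in x and 26.8 mm in y, centred 31.5, 59.5, 87.5, 115.5, 143.5 and 171.5 mm from bed_brass. Each stands 4 mm proud at first, sinks straight down under more than about 8 N, stays, and stops flush.
- roller_grip (a point): Centre of the roller's orange grip, a block 46 mm in the roller's x, 24 mm in y, 50 mm high, z up. The roller is loose, 0.32 kg, the same when turned half round. Under the grip, 25 to 31 mm below this point, is a flat aluminium guard (44 mm in x, 78 mm in y) that fingertips may bear on. Take it from above, fingers closing along y.
- roller_foot (a point): Lowest point of the roller's black rubber wheel while the spring is slack, 111 mm below roller_grip (the point is fixed to the handle). Wheel 40 mm across, 70 mm wide, axle along x, so it rolls along y; its steel fork is 91 mm wide in x over the axle ends. The wheel springs up into the handle: 2 N preload, then 3 N per mm, 12 mm travel.
- wheel (a joint): Turn of the roller's wheel about its axle, rad, 0 at the start; 50 rad is 1 m of rolling, sign by direction.
- stand: Roller stand, fixed: grey caddy open at the top on a dark foot plate 125 x 90 mm. Origin: middle of its underside, z up. Inside it is 98 mm in x and 52 mm in y; two walls facing y reach 85 mm up, the two facing x 51 mm. The wheel hangs inside without touching.
- stand_rim (a point): Middle of the stand's mouth, at the height of its two high walls (85 mm). The roller's guard rests on them, so that roller_grip is 31 mm above this point, the roller's x along the stand's x (either way round).
- slat0 (a joint): How far slat 0 (the one next to the brass end) has been pressed down, m: 0 standing proud, 0.004 flush.
- slat1 (a joint): How far slat 1 (number 2 counted from the brass end) has been pressed down, m: 0 standing proud, 0.004 flush.
- slat2 (a joint): How far slat 2 (number 3 counted from the brass end) has been pressed down, m: 0 standing proud, 0.004 flush.
- slat3 (a joint): How far slat 3 (number 4 counted from the brass end) has been pressed down, m: 0 standing proud, 0.004 flush.
- slat4 (a joint): How far slat 4 (number 5 counted from the brass end) has been pressed down, m: 0 standing proud, 0.004 flush.
- slat5 (a joint): How far slat 5 (the last, farthest from the brass end) has been pressed down, m: 0 standing proud, 0.004 flush.
- linen_tape: Bystander: cream roll of tape lying flat, 66x64x19 mm. Origin: centre of its underside.
- round_tin: Bystander: round grey tin, 96 mm across, 26 mm high. Origin: centre of its underside.
- tape_measure: Bystander: round red tape measure, 51x66x19 mm. Origin: centre of its underside.
- beeswax: Bystander: round yellow-brown cake of wax, 38 mm across, 12 mm high. Origin: centre of its underside.
- mug: Bystander: blue patterned mug without handle, 84 mm across, 83 mm high. Origin: centre of its underside.
- bone_folder: Bystander: flat pale bone folder, 21x152x4 mm. Origin: centre of its underside.

How it is judged:
On the way, in this order (a step that is already met when the one before it is completed fails the run):
1. the roller is lifted clear of its stand (z of roller_grip in the frame of stand above 0.17 m), for 0.1 s.
2. the first slat, by the brass, is rolled flush while the last still stands proud (value of joint slat0 above 0.003 m and value of joint slat5 below 0.001 m), for 0.1 s.
3. all six slats are within 1 mm of flush, and the wheel has rolled them down (at least 4 rad of net turn, half the bed's length) (value of joint each of slat0, slat1, slat2, slat3, slat4, slat5 above 0.003 m and (value of joint wheel above 4 rad or value of joint wheel below -4 rad)), for 0.1 s.
At the end, for the whole second after the job is handed in: All six slats are pressed to within 1 mm of flush, and the roller stands still and upright (within 0.08 rad) in its stand, its guard down on the rim (grip centre within 12 mm of the stand's middle and 5 mm of its height at the start) (value of joint each of slat0, slat1, slat2, slat3, slat4, slat5 above 0.003 m and horizontal distance between roller_grip and stand below 0.012 m and z of roller_grip in the frame of stand between 0.11 and 0.121 m and angle between roller_grip's own z axis and vertical below 0.08 rad and angle between the x axis of roller_grip and the x axis of stand, either way round below 0.35 rad and linear speed of roller below 0.02 m/s); the robot touches nothing.
It fails at once if the roller presses on the bed with more than 24 N (contact force between roller and bed above 24 N).
It fails at once if the fingers or the arm press on the bed (contact force between any of the fingers, the arm and bed above 2 N).
It fails at once if a slat is pressed flush before its neighbour on the brass side is at least half down ((value of joint slat1 above 0.003 m and value of joint slat0 below 0.002 m) or (value of joint slat2 above 0.003 m and value of joint slat1 below 0.002 m) or (value of joint slat3 above 0.003 m and value of joint slat2 below 0.002 m) or (value of joint slat4 above 0.003 m and value of joint slat3 below 0.002 m) or (value of joint slat5 above 0.003 m and value of joint slat4 below 0.002 m)).
It fails at once if a bystander is moved by more than 20 mm (distance of any of linen_tape, round_tin, tape_measure, beeswax, mug, bone_folder from where it was at the start of the episode above 0.02 m).
It also fails if it takes over 72 s, if anything falls off the work surface, if the arm or the gripper's body presses on something with over 40 N, if the wrist force passes 120 N, or if a joint passes its speed limit or range.

## Working session

There is one attempt and no reset: what is moved stays moved. The work goes in short steps, Python scripts to look and compute and a tool call to move; the robot and the scene stay as the last step left them, time stands still between calls to the robot, and variables do not carry over. Pictures are saved under pics/ and viewed, at most 10 in all, crops included, and the job is handed in when it is done.

Besides the shell and the picture viewer there is one more tool, called after "Call:" as name(argument=value, ...), one argument or row to a line, values as JSON. apply_moves: Moves the arm, as the interface text tells. Its arguments: {"type":"object","properties":{"deltas":{"type":"array"},"squeeze":{"type":"number"}},"required":["deltas"]}

```bash
mkdir -p pics; ls; cat > h.py <<'E'
import numpy as np, cv2, json
from scipy.spatial.transform import Rotation as R
from rig import *
def q2R(q): return R.from_quat([q[1],q[2],q[3],q[0]]).as_matrix()
def ray(p,px):
    K=np.array(p["K"]); d=q2R(p["orientation"])@np.linalg.inv(K)@np.array([px[0],px[1],1.]); return np.array(p["position"]),d
def onz(p,px,z):
    o,d=ray(p,px); return o+d*(z-o[2])/d[2]
def proj(p,X):
    c=np.array(p["K"])@(q2R(p["orientation"]).T@(np.array(X)-np.array(p["position"]))); return c[:2]/c[2]
def save(p,n): cv2.imwrite("pics/"+n,cv2.cvtColor(p["frame"],cv2.COLOR_RGB2BGR))
E
python3 - <<'E'
from h import *
s=get_state(); print(s)
print(nose_length() if callable(nose_length) else nose_length)
Z=dict(bed=0,bed_brass=.055,bed_far=.055,roller_grip=.116,stand=0,stand_rim=.085,linen_tape=0,round_tin=0,tape_measure=0,beeswax=0,mug=0,bone_folder=0)
for c in("scene","side","wrist"):
    p=get_image(c); save(p,c+"0.png"); print(c,np.round(p["position"],3))
    for k,z in Z.items():
        for r in place_of(k,p)[:2]: print(k,round(r["score"],2),np.round(r["point"],1),np.round(onz(p,r["point"],z),3))
E
```

```text
pics
{'clock': 0.0, 'qpos': array([ 1.09800526e+00,  2.76628605e-01,  1.50614802e+00,  3.17721321e-05,
        1.36068109e+00, -1.21006698e-01]), 'qd': array([ 6.36027541e-06,  2.64003376e-04, -5.81814699e-04,  1.46728734e-03,
       -2.66055230e-05,  1.92989663e-04]), 'effort': array([-2.64858099e-03, -4.16782093e+01, -2.45799333e+01, -3.21403068e-04,
        1.11230501e-02,  1.94734980e-05]), 'position': array([0.1979018 , 0.53934456, 0.24741458]), 'ee_rot': array([-2.87671266e-04,  1.74989826e-01,  9.84569800e-01, -8.87185447e-04]), 'contact_force': array([ 0.70713752, -0.31356134,  0.29662422]), 'moment': array([ 0.0081119 , -0.06260727,  0.0149272 ]), 'gripper_force': 0.0, 'width': 0.08543445122371579}
0.017
scene [0.093 0.757 1.009]
bed 0.66 [337.8 215.2] [ 0.52  -0.226  0.   ]
bed 0.61 [289.9 275.6] [0.539 0.076 0.   ]
bed_brass 0.97 [259.5 281.3] [0.581 0.168 0.055]
bed_far 0.56 [320.8 252.1] [ 0.475 -0.005  0.055]
bed_far 0.17 [270.6 214.6] [ 0.694 -0.079  0.055]
roller_grip 0.55 [336.7 188.6] [ 0.527 -0.226  0.116]
roller_grip 0.43 [336.5 216.8] [ 0.471 -0.105  0.116]
stand
[... 663 characters left out ...]
2  0.055]
bed_far 0.87 [295.2 195.8] [ 0.47  -0.008  0.055]
roller_grip 0.87 [318.3 201.3] [ 0.521 -0.217  0.116]
roller_grip 0.55 [295.3 192.4] [ 0.46  -0.138  0.116]
stand 0.68 [318.7 236. ] [ 0.524 -0.208 -0.   ]
stand_rim 0.69 [319.5 212.3] [ 0.523 -0.226  0.085]
stand_rim 0.47 [365.7 285. ] [ 0.571 -0.633  0.085]
linen_tape 0.95 [261.3 270.4] [ 0.35  -0.398  0.   ]
round_tin 0.87 [259.4 188.1] [0.353 0.228 0.   ]
tape_measure 0.38 [358.9 185.5] [0.737 0.223 0.   ]
beeswax 0.56 [378.2 222.6] [ 0.727 -0.129  0.   ]
mug 0.59 [361.4 285. ] [ 0.595 -0.495  0.   ]
bone_folder 0.75 [382.9 222.1] [ 0.743 -0.127  0.   ]
bone_folder 0.56 [376.  203.3] [0.76  0.035 0.   ]
wrist [0.13  0.566 0.373]
```

View pics/scene0.png

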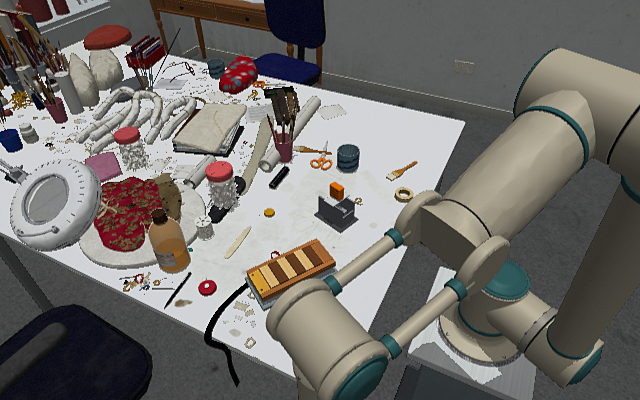

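View pics/side0.png

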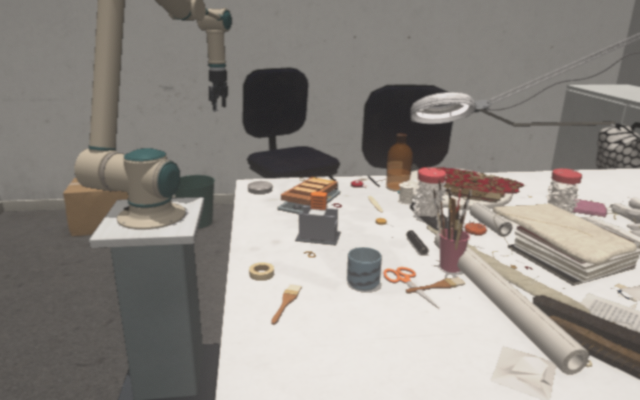

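The scene view shows the bed at about (290,270) with brass end at (260,281), and the stand with the orange roller at (337,205). The side view agrees with this. Next I'll bring the wrist camera over the stand.

```bash
cat >> h.py <<'E'
def go(X,yaw=None):
    """tool deltas (mm,deg) to world X; yaw = world angle of tool y (mod pi)"""
    s=get_state(); M=q2R(s["ee_rot"]); d=M.T@(np.array(X)-s["position"])*1000
    t=0
    if yaw is not None:
        c=np.degrees(np.arctan2(M[1,1],M[0,1])); t=-((np.degrees(yaw)-c+90)%180-90)  # tool z down
    print("deltas",np.round(d,1),"turn",round(t,2),"now",np.round(s["position"],4),"tilt",np.round(M[:,2],4),"F",np.round(s["contact_force"],2),"q6",round(s["qpos"][5],2))
E
python3 - <<'E'
from h import *
p=get_image("wrist"); M=q2R(get_state()["ee_rot"])
print(M.T@q2R(p["orientation"])[:,2], M.T@(p["position"]-get_state()["position"]), p["K"])
go([.42,-.12,.36],np.radians(58))
E
```

```text
[-2.90734016e-01  3.69694563e-04  9.56803844e-01] [ 0.07320951  0.00057814 -0.12494011] [[279.08452269   0.         318.00575011]
 [  0.         279.08452269 201.21557834]
 [  0.           0.           1.        ]]
deltas [-435.6 -543.  -111.7] turn 11.84 now [0.1982 0.5398 0.2483] tilt [ 1.e-04  1.e-04 -1.e+00] F [-0.31 -0.92 -0.13] q6 -0.12
```

Call:
apply_moves(
  deltas=[85,-28,-30,-12,0,85,-55,-60,-24,0,85,-83,-89,-36,0,85,-111,-118,-48,0,85,-139,-148,-60,0,85,-166,-177,-72,0,85,-194,-207,-84,0,85,-222,-236,-96,0,85,-250,-266,-106,0,85,-277,-295,-112,0,85,-305,-325,-112,0,85,-333,-354,-112,0],
)

```text
clock: 3.0
position: [0.3885, 0.0923, 0.3614]
ee_rot: [0.001, 0.175, 0.985, 0.0]
contact_force: [1.4, 1.3, -0.3]
width: 0.0846
gripper_force: 0.0
```

Call:
apply_moves(
  deltas=[85,-28,-30,0,0,85,-55,-60,0,0,85,-83,-89,0,0,85,-111,-118,0,0,85,-139,-148,0,0,85,-166,-177,0,0,85,-195,-208,0,0,85,-195,-208,0,0,85,-195,-208,0,0,85,-195,-208,0,0],
)

```text
clock: 3.83
position: [0.4992, -0.1681, 0.3599]
ee_rot: [-0.001, 0.175, 0.985, 0.001]
contact_force: [0.2, -0.3, 0.4]
width: 0.0849
gripper_force: 0.0
```

```bash
python3 - <<'E'
from h import *
p=get_image("wrist"); save(p,"w1.png"); s=get_state(); print(s["clock"],s["position"])
Z=dict(bed_brass=.055,bed_far=.055,roller_grip=.116,stand=0,stand_rim=.085)
for k,z in Z.items():
    for r in place_of(k,p)[:2]: print(k,round(r["score"],2),np.round(r["point"],1),np.round(onz(p,r["point"],z),4))
p=get_image("scene");
for k,z in dict(roller_grip=.116,bed_brass=.055,bed_far=.055,stand_rim=.085).items():
    for r in place_of(k,p)[:2]: print(k,round(r["score"],2),np.round(r["point"],1),np.round(onz(p,r["point"],z),4))
E
```

```text
3.8833 [ 0.49908398 -0.16747598  0.36027953]
bed_brass 0.62 [543.9 144.8] [0.5879 0.166  0.055 ]
bed_far 0.67 [465.2 127.1] [0.5207 0.059  0.055 ]
bed_far 0.58 [419.5 112.1] [4.764e-01 3.000e-04 5.500e-02]
roller_grip 0.64 [295.5 199.6] [ 0.5228 -0.2088  0.116 ]
stand 0.6 [464.6 130.2] [0.5369 0.0828 0.    ]
stand 0.56 [299.5 183.5] [ 0.5264 -0.212   0.    ]
roller_grip 0.73 [335.1 187.9] [ 0.5328 -0.227   0.116 ]
roller_grip 0.68 [271.8 213. ] [ 0.6565 -0.0329  0.116 ]
bed_brass 0.74 [259.  277.9] [0.5883 0.1589 0.055 ]
bed_far 0.67 [318.7 250.6] [ 0.4835 -0.0072  0.055 ]
bed_far 0.67 [324.5 334.8] [0.3448 0.2383 0.055 ]
stand_rim 0.9 [336.6 197. ] [ 0.5239 -0.2208  0.085 ]
```

View pics/w1.png

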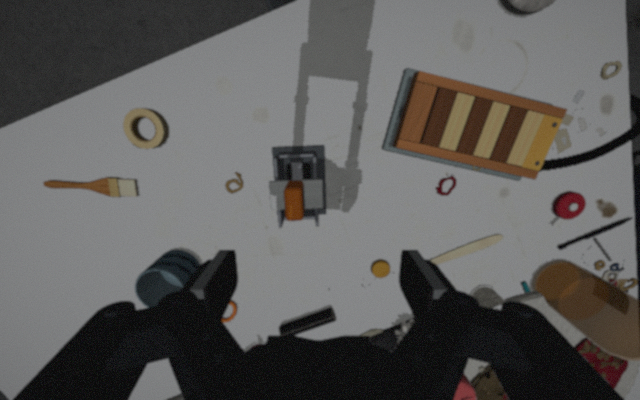

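The wrist view shows the roller's orange grip at (294,200) and the stand at (300,180). The bed runs from its far strip at (420,110) to the brass at (540,145). I'll zoom in for edges.

```bash
python3 - <<'E'
import cv2,numpy as np
f=cv2.imread("pics/w1.png"); 
a=cv2.resize(f[135:230,255:345],None,fx=6,fy=6,interpolation=cv2.INTER_CUBIC)
cv2.imwrite("pics/w1a.png",cv2.convertScaleAbs(a,alpha=1.8,beta=10))
b=cv2.resize(f[60:190,375:575],None,fx=4,fy=4,interpolation=cv2.INTER_CUBIC); cv2.imwrite("pics/w1b.png",b)
E
```

```text
(no output)
```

View pics/w1a.png

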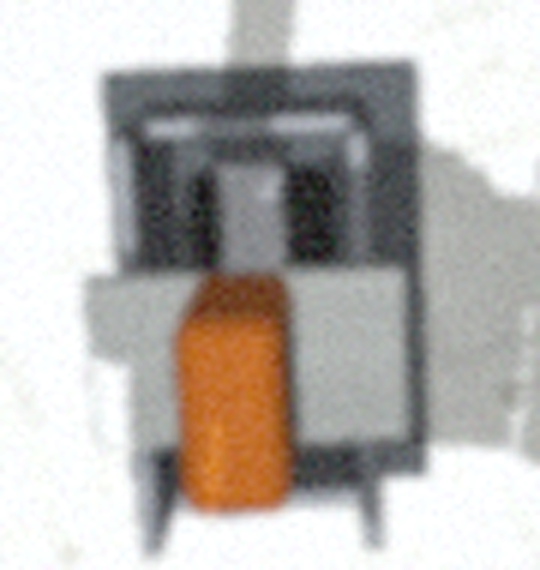

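View pics/w1b.png

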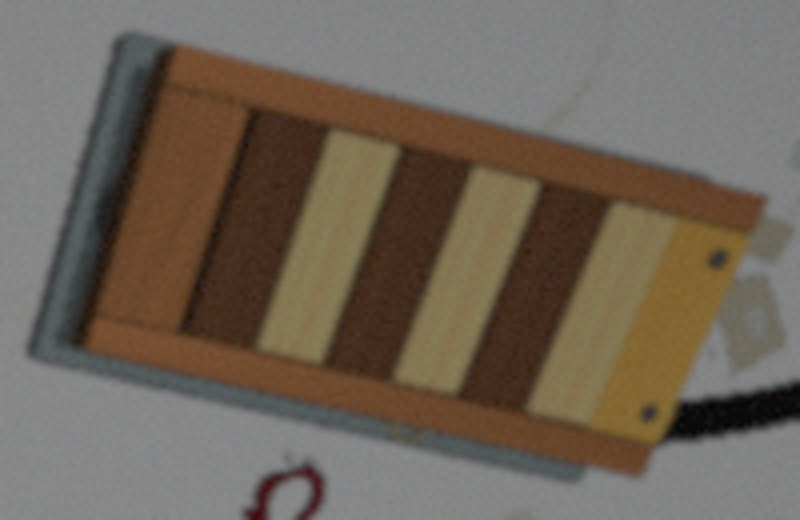

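```bash
cat > m.py <<'E'
from h import *
p=get_image("wrist")
A=lambda q,z: onz(p,[q[0]/6+255-.4,q[1]/6+135-.4],z)
B=lambda q,z: onz(p,[q[0]/4+375-.4,q[1]/4+60-.4],z)
ang=lambda a,b: np.round(np.degrees(np.arctan2(*(b-a)[[1,0]])),1)
L=lambda a,b: np.round(np.linalg.norm(b-a)*1000,1)
g=[A(q,.141) for q in[(183,318),(286,318),(288,508),(188,508)]]
print("grip",np.mean(g,0),"y-len/ang",L(g[0],g[1]),ang(g[0],g[1]),L(g[1],g[2]),ang(g[1],g[2]))
h=[A(q,.091) for q in[(85,274),(405,266),(412,440)]]
print("guard c",(h[0]+h[2])/2,L(h[0],h[1]),ang(h[0],h[1]),L(h[1],h[2]),ang(h[1],h[2]))
f=[A(q,.004) for q in[(105,75),(415,62),(425,470)]]
print("foot c",(f[0]+f[2])/2,L(f[0],f[1]),ang(f[0],f[1]),L(f[1],f[2]),ang(f[1],f[2]))
b=[B(q,.055) for q in[(668,215),(750,232),(660,442),(592,425)]]
r=[B(q,.055) for q in[(165,85),(250,107),(182,333),(97,318)]]
t=[B(q,.055) for q in[(175,45),(768,198),(642,473),(80,347)]]
bc,rc=np.mean(b,0),np.mean(r,0)
print("brass",bc,"far",rc,L(rc,bc),ang(rc,bc),"tray c",np.mean(t,0),L(t[0],t[1]),ang(t[0],t[1]),L(t[3],t[2]),ang(t[3],t[2]),L(t[0],t[3]),L(t[1],t[2]),ang(t[0],t[3]))
# orange centroid
M=cv2.cvtColor(p["frame"],cv2.COLOR_RGB2HSV); m=cv2.inRange(M,(5,180,90),(16,255,255))[150:230,260:330]; print(cv2.countNonZero(m))
E
python3 m.py
```

```text
grip [ 0.52179526 -0.20845065  0.141     ] y-len/ang 21.8 69.8 42.9 -20.5
guard c [ 0.52279274 -0.2093831   0.091     ] 77.0 71.3 44.1 -17.7
foot c [ 0.5226703  -0.20997655  0.004     ] 88.0 72.2 122.4 -18.4
brass [0.58318326 0.1625297  0.055     ] far [ 0.4773715  -0.00267912  0.055     ] 196.2 57.4 tray c [0.52929086 0.07865278 0.055     ] 228.5 56.9 230.1 57.6 108.1 105.2 -33.6
411
```

```bash
python3 -c "
from h import *
go([.5225,-.2092,.110],np.radians(71.7))"
```

```text
deltas [-35.7 -30.7 250.4] turn -1.84 now [ 0.4995 -0.1681  0.3604] tilt [ 2.e-04 -0.e+00 -1.e+00] F [-0.03 -0.43  0.03] q6 -1.68
```

Call:
apply_moves(
  deltas=[60,-18,-15,30,-2,60,-36,-31,60,-2,60,-36,-31,100,-2,60,-36,-31,135,-2,60,-36,-31,165,-2,60,-36,-31,190,-2,60,-36,-31,210,-2,60,-36,-31,225,-2,60,-36,-31,235,-2,60,-36,-31,243,-2,60,-36,-31,250,-2,60,-36,-31,250,-2],
  squeeze=50,
)

```text
clock: 5.43
position: [0.5223, -0.2096, 0.1094]
ee_rot: [-0.001, 0.158, 0.987, 0.0]
contact_force: [0.1, -0.1, -0.1]
width: 0.0597
gripper_force: 0.0
```

```bash
python3 -c "
from h import *
p=get_image('wrist');save(p,'w2.png')
go([.5225,-.2092,.110],np.radians(71.7))"
```

```text
deltas [0.4 0.5 0.2] turn 0.14 now [ 0.5227 -0.2098  0.1102] tilt [-1.e-04  2.e-04 -1.e+00] F [ 0.19  0.98 -0.39] q6 -1.76
```

View pics/w2.png

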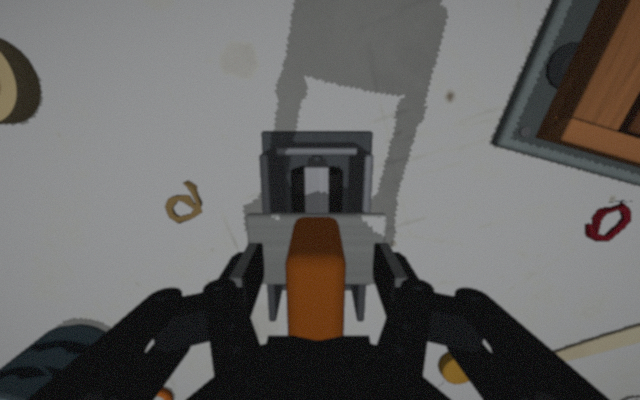

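The grip sits centred and square between the fingers (about x=316). I'll close on it and test the lift.

Call:
apply_moves(
  deltas=[20,0,0,0,0,20,0,0,0,0,20,0,0,0,0,20,0,0,0,0,20,0,0,0,0,20,0,0,0,0,20,0,0,0,0,20,0,0,0,0],
  squeeze=70,
)

```text
clock: 6.15
position: [0.5232, -0.2101, 0.1107]
ee_rot: [0.001, 0.158, 0.987, -0.0]
contact_force: [0.1, -0.5, 2.1]
width: 0.0231
gripper_force: 68.8
```

Call:
apply_moves(
  deltas=[20,0,0,-10,0,20,0,0,-25,0,20,0,0,-45,0,20,0,0,-70,0,20,0,0,-95,0,20,0,0,-115,0,20,0,0,-125,0,20,0,0,-130,0,20,0,0,-130,0,20,0,0,-130,0,20,0,0,-130,0],
)

```text
clock: 7.07
position: [0.5217, -0.2093, 0.2386]
ee_rot: [-0.002, 0.158, 0.987, 0.001]
contact_force: [0.0, -0.2, -3.4]
width: 0.0233
gripper_force: 69.6
```

```bash
python3 -c "
from h import *
p=get_image('side')
go([.585,.165,.200],np.radians(57.3))
for r in place_of('roller_foot',p)[:2]: print(r['score'],r['point'],proj(p,[.522,-.21,.135]))
for r in place_of('roller_grip',p)[:2]: print(r['score'],r['point'],proj(p,[.522,-.21,.246]))
save(p,'s3.png')"
```

```text
deltas [ 56.5 375.4  39. ] turn 14.54 now [ 0.5218 -0.2093  0.2386] tilt [-0.0031  0.0018 -1.    ] F [ 0.48  0.38 -3.39] q6 -1.76
0.83 [321.0, 196.3] [318.58526618 194.30659128]
0.79 [319.2, 158.4] [319.13602884 157.59782222]
```

Call:
apply_moves(
  deltas=[20,2,15,0,0,20,7,45,0,1,20,12,80,0,3,20,18,118,0,5,20,24,158,0,7,20,30,198,0,9,20,36,238,0,11,20,42,278,0,13,20,48,315,0,14.5,20,53,345,0,14.5,20,55,366,0,14.5,20,56.5,375.5,0,14.5],
)

```text
clock: 8.22
position: [0.5861, 0.168, 0.2394]
ee_rot: [-0.001, 0.28, 0.96, 0.001]
contact_force: [0.9, -0.4, -3.5]
width: 0.0233
gripper_force: 69.6
```

Call:
apply_moves(
  deltas=[20,0,0,10,0,20,0,0,25,0,20,0,0,35,0,20,0,0,39,0,20,0,0,39,0,20,0,0,39,0],
)

```text
clock: 8.72
position: [0.586, 0.1636, 0.2011]
ee_rot: [-0.0, 0.282, 0.959, -0.0]
contact_force: [0.3, -0.4, -2.9]
width: 0.0234
gripper_force: 69.5
```

```bash
python3 -c "
from h import *
p=get_image('wrist')
go([.585,.165,.170],np.radians(57.3))
for k,X in dict(bed_brass=[.585,.165,.055],bed_far=[.475,-.006,.055],roller_foot=[.585,.165,.0945]).items():
  for r in place_of(k,p)[:2]: print(k,r['score'],r['point'],proj(p,X),onz(p,r['point'],X[2]))
save(p,'w4.png')"
```

```text
deltas [ 1.8  0.2 31.7] turn -0.01 now [0.5864 0.1639 0.2017] tilt [ 8.e-04  0.e+00 -1.e+00] F [ 0.85  0.63 -2.26] q6 -0.84
bed_far 0.76 [117.5, 190.8] [115.32762331 191.20884037] [ 0.47587153 -0.0038621   0.055     ]
```

View pics/w4.png

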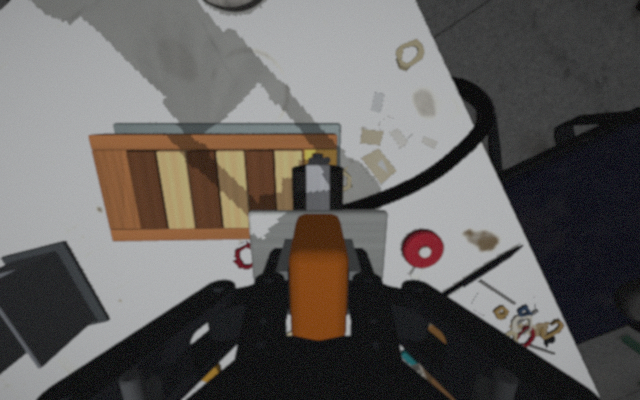

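The roller hangs over the brass end, and the tray runs left, almost parallel to the tool's y axis. I'll measure the tray edge angle precisely.

```bash
python3 -c "
from h import *
f=cv2.imread('pics/w4.png'); p=get_image('wrist')
hsv=cv2.cvtColor(cv2.GaussianBlur(f,(3,3),0),cv2.COLOR_BGR2HSV)
m=((hsv[...,0]<22)&(hsv[...,1]>110)).astype(np.uint8)
def fit(pts,z):
    P=np.array([onz(p,q,z)[:2] for q in pts]); v=cv2.fitLine(P.astype(np.float32),cv2.DIST_HUBER,0,1e-4,1e-4).ravel(); return v
T=[];Bm=[];Lf=[]
for c in range(120,330,3):
    r=np.flatnonzero(m[120:160,c]); 
    if len(r): T.append((c,120+r[0]-.5))
for c in range(125,245,3):
    r=np.flatnonzero(m[215:255,c]); 
    if len(r): Bm.append((c,215+r[-1]+.5))
for r in range(142,235,3):
    c=np.flatnonzero(m[r,80:130]); 
    if len(c): Lf.append((80+c[0]-.5,r))
for z in(.05,.055,.06):
  t,b,l=fit(T,z),fit(Bm,z),fit(Lf,z)
  a=lambda v:np.degrees(np.arctan2(v[1],v[0]))
  d=t[:2]/1; n=np.array([-np.sin(np.radians(57.3)),np.cos(np.radians(57.3))]); u=np.array([np.cos(np.radians(57.3)),np.sin(np.radians(57.3))])
  C=np.array([.530,.079])
  print(z,'ang',a(t),a(b),a(l),'width',abs((t[2:]-b[2:])@n),'mid off n',((t[2:]+b[2:])/2-C)@n,'left end along u',(l[2:]-C)@u)
"
```

```text
0.05 ang 57.27661 58.374146 -32.65196 width 0.10941132600013298 mid off n 0.0003396108024367185 left end along u -0.11781173419453292
0.055 ang 57.276608 58.374058 -32.651947 width 0.10742766904192011 mid off n 0.001629711172549389 left end along u -0.11382690746915032
0.06 ang 57.276608 58.37423 -32.652035 width 0.10545665859078236 mid off n 0.0029261598751752346 left end along u -0.10984207996004974
```

Call:
apply_moves(
  deltas=[20,1,0,10,0,20,1,0,19,0,20,1,0,25,0,20,1,0,27,0,20,1,0,27,0,20,1,0,27,0],
)

```text
clock: 9.47
position: [0.5851, 0.1652, 0.1739]
ee_rot: [-0.0, 0.281, 0.96, -0.0]
contact_force: [0.6, 0.4, -2.9]
width: 0.0233
gripper_force: 69.7
```

Call:
apply_moves(
  deltas=[20,0,0,2,0,20,0,0,4,0,20,0,0,4,0,20,0,0,4,0],
)

```text
clock: 9.8
position: [0.5851, 0.1651, 0.1703]
ee_rot: [-0.0, 0.281, 0.96, 0.0]
contact_force: [-0.2, 0.1, -2.6]
width: 0.0233
gripper_force: 69.7
```

Call:
apply_moves(
  deltas=[20,0,0,2,0,20,0,0,4,0,20,0,0,4,0,20,0,0,4,0],
)

```text
clock: 10.13
position: [0.585, 0.1651, 0.1661]
ee_rot: [-0.0, 0.281, 0.96, -0.0]
contact_force: [-0.4, 0.9, -3.2]
width: 0.0234
gripper_force: 69.7
```

```bash
python3 -c "
from h import *
go([.585,.165,.155],np.radians(57.3))"
```

```text
deltas [-0.1 -0.1 11.1] turn 0.04 now [0.585  0.1651 0.1661] tilt [-4.e-04  0.e+00 -1.e+00] F [-0.36  0.9  -3.22] q6 -0.84
```

Call:
apply_moves(
  deltas=[20,0,0,2,0,20,0,0,4,0,20,0,0,4,0,20,0,0,4,0],
)

```text
clock: 10.47
position: [0.585, 0.1651, 0.162]
ee_rot: [-0.0, 0.281, 0.96, -0.0]
contact_force: [0.3, 0.9, -3.3]
width: 0.0237
gripper_force: 69.7
```

```bash
python3 -c "
from h import *
go([.585,.165,.155],np.radians(57.3))"
```

```text
deltas [-0.1 -0.1  7. ] turn 0.05 now [0.585  0.1651 0.162 ] tilt [-6.e-04 -0.e+00 -1.e+00] F [ 0.34  0.86 -3.28] q6 -0.84
```

Call:
apply_moves(
  deltas=[20,0,0,2,0,20,0,0,4,0,20,0,0,4,0,20,0,0,4,0],
)

```text
clock: 10.8
position: [0.585, 0.1651, 0.1581]
ee_rot: [-0.0, 0.281, 0.96, -0.0]
contact_force: [0.4, 0.5, -3.0]
width: 0.0234
gripper_force: 69.7
```

Call:
apply_moves(
  deltas=[20,0,0,2,0,20,0,0,4,0,20,0,0,4,0,20,0,0,4,0],
)

```text
clock: 11.13
position: [0.5854, 0.1652, 0.1547]
ee_rot: [0.0, 0.281, 0.96, 0.0]
contact_force: [-0.3, 1.0, -1.2]
width: 0.0234
gripper_force: 70.0
```

Call:
apply_moves(
  deltas=[20,0,0,1,0,20,0,0,2,0,20,0,0,2,0,20,0,0,2,0],
)

```text
clock: 11.47
position: [0.5855, 0.1654, 0.1531]
ee_rot: [0.001, 0.281, 0.96, 0.001]
contact_force: [-0.5, 0.4, 4.4]
width: 0.0233
gripper_force: 70.4
```

```bash
python3 -c "
from h import *
go([.585,.165,.150],np.radians(57.3))"
```

```text
deltas [ 0.2 -0.6  3.1] turn 0.04 now [0.5855 0.1654 0.1531] tilt [ 1.4e-03  7.0e-04 -1.0e+00] F [-0.48  0.36  4.44] q6 -0.84
```

Call:
apply_moves(
  deltas=[20,0,0,1,0,20,0,0,2,0,20,0,0,2.2,0,20,0,0,2.2,0],
)

```text
clock: 11.8
position: [0.5858, 0.1656, 0.1515]
ee_rot: [0.001, 0.281, 0.96, 0.001]
contact_force: [-2.9, 0.7, 8.1]
width: 0.0229
gripper_force: 70.9
```

Call:
apply_moves(
  deltas=[20,0,-3,0,0,20,0,-6,0,0,20,0,-9,0,0,20,0,-12,0,0,20,0,-12,0,0],
)

```text
clock: 12.22
position: [0.5806, 0.1573, 0.1522]
ee_rot: [0.002, 0.282, 0.959, 0.003]
contact_force: [1.0, 3.9, 7.5]
width: 0.0233
gripper_force: 71.1
```

```bash
python3 -c "
from h import *
go([.585,.165,.150],np.radians(57.3))"
```

```text
deltas [0.5 8.9 2.2] turn -0.02 now [0.5806 0.1573 0.1522] tilt [ 0.006   0.0054 -1.    ] F [0.97 3.93 7.52] q6 -0.86
```

Call:
apply_moves(
  deltas=[20,0,-2,1,0,20,0,-4,1,0,20,0,-7,1,0,20,0,-10,1,0,20,0,-10,1,0],
)

```text
clock: 12.63
position: [0.5741, 0.1472, 0.1513]
ee_rot: [0.001, 0.281, 0.96, 0.001]
contact_force: [-1.2, 1.6, 11.6]
width: 0.0235
gripper_force: 71.5
```

```bash
python3 -c "
from h import *
go([.585,.165,.150],np.radians(57.3))"
```

```text
deltas [ 0.5 20.9  1.4] turn 0.02 now [0.5741 0.1472 0.1513] tilt [ 0.0035  0.0019 -1.    ] F [-1.24  1.61 11.59] q6 -0.87
```

Call:
apply_moves(
  deltas=[20,0,-3,0,0,20,0,-6,0,0,20,0,-9,0,0,20,0,-12,0,0,20,0,-12,0,0],
)

```text
clock: 13.05
position: [0.5681, 0.1378, 0.1517]
ee_rot: [0.002, 0.282, 0.96, 0.002]
contact_force: [-1.2, 2.6, 12.0]
width: 0.0231
gripper_force: 71.6
```

Call:
apply_moves(
  deltas=[20,0,-3,-0.3,0,20,0,-6,-0.5,0,20,0,-9,-0.5,0,20,0,-12,-0.5,0,20,0,-12,-0.5,0],
)

```text
clock: 13.47
position: [0.5614, 0.1274, 0.152]
ee_rot: [0.002, 0.281, 0.96, 0.002]
contact_force: [-1.4, 2.1, 11.3]
width: 0.0231
gripper_force: 71.6
```

```bash
python3 -c "
from h import *
go([.585,.165,.150],np.radians(57.3))"
```

```text
deltas [ 0.5 44.4  2.2] turn 0.02 now [0.5614 0.1274 0.152 ] tilt [ 0.0043  0.0024 -1.    ] F [-1.42  2.06 11.3 ] q6 -0.9
```

Call:
apply_moves(
  deltas=[20,0,-3,-0.1,0,20,0,-6,-0.2,0,20,0,-9,-0.3,0,20,0,-12,-0.4,0,20,0,-12,-0.4,0],
)

```text
clock: 13.88
position: [0.5547, 0.1169, 0.1524]
ee_rot: [0.002, 0.281, 0.96, 0.001]
contact_force: [-1.4, 1.5, 12.5]
width: 0.0237
gripper_force: 71.7
```

Call:
apply_moves(
  deltas=[20,0,-3,-0.1,0,20,0,-6,-0.2,0,20,0,-9,-0.3,0,20,0,-12,-0.4,0,20,0,-12,-0.4,0],
)

```text
clock: 14.3
position: [0.5493, 0.1082, 0.1531]
ee_rot: [0.002, 0.282, 0.959, 0.003]
contact_force: [-0.5, 4.7, 11.7]
width: 0.0233
gripper_force: 71.7
```

Call:
apply_moves(
  deltas=[20,0,-3,-0.3,0,20,0,-6,-0.5,0,20,0,-9,-0.6,0,20,0,-12,-0.7,0,20,0,-12,-0.7,0],
)

```text
clock: 14.72
position: [0.5418, 0.0966, 0.1534]
ee_rot: [0.002, 0.281, 0.96, 0.001]
contact_force: [-2.0, 0.9, 12.9]
width: 0.0236
gripper_force: 71.7
```

```bash
python3 -c "
from h import *
p=get_image('wrist'); save(p,'w5.png')
go([.585,.165,.150],np.radians(57.3))"
```

```text
deltas [ 0.6 80.9  3.7] turn 0.01 now [0.5418 0.0966 0.1534] tilt [ 0.0035  0.0015 -1.    ] F [-2.49  1.24 13.69] q6 -0.95
```

View pics/w5.png

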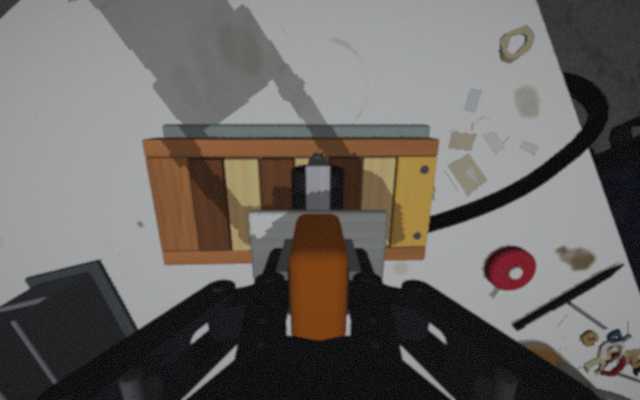

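The first two slats behind the wheel (350 and 378 px) look level with the brass. Push is now about 16 N, so I'll ease it off.

Call:
apply_moves(
  deltas=[20,0,-3,-0.6,0,20,0,-6,-0.9,0,20,0,-9,-1.1,0,20,0,-12,-1.2,0,20,0,-12,-1.2,0],
)

```text
clock: 15.18
position: [0.5367, 0.0884, 0.1547]
ee_rot: [0.002, 0.282, 0.959, 0.004]
contact_force: [0.2, 5.7, 10.6]
width: 0.0233
gripper_force: 71.5
```

Call:
apply_moves(
  deltas=[20,0,-3,-0.1,0,20,0,-6,-0.2,0,20,0,-9,-0.4,0,20,0,-12,-0.5,0,20,0,-12,-0.5,0],
)

```text
clock: 15.6
position: [0.5287, 0.0762, 0.1548]
ee_rot: [0.001, 0.281, 0.96, 0.001]
contact_force: [-2.6, 1.4, 11.4]
width: 0.0235
gripper_force: 71.6
```

Call:
apply_moves(
  deltas=[20,0,-3,-0.2,0,20,0,-6,-0.3,0,20,0,-9,-0.4,0,20,0,-12,-0.6,0,20,0,-12,-0.6,0],
)

```text
clock: 16.02
position: [0.5228, 0.0668, 0.1555]
ee_rot: [0.002, 0.282, 0.96, 0.002]
contact_force: [-0.4, 3.8, 10.9]
width: 0.0235
gripper_force: 71.5
```

Call:
apply_moves(
  deltas=[20,0,-3,-0.1,0,20,0,-6,-0.2,0,20,0,-9,-0.4,0,20,0,-12,-0.5,0,20,0,-12,-0.5,0],
)

```text
clock: 16.43
position: [0.5159, 0.0561, 0.1558]
ee_rot: [0.001, 0.281, 0.96, 0.001]
contact_force: [-1.2, 1.7, 11.1]
width: 0.0235
gripper_force: 71.5
```

```bash
python3 -c "
from h import *
go([.585,.165,.150],np.radians(57.3))"
```

```text
deltas [  0.6 128.9   6.2] turn 0.02 now [0.5159 0.0561 0.1558] tilt [ 0.0034  0.0012 -1.    ] F [-1.15  1.7  11.08] q6 -1.03
```

Steady at about 14 N, and about 129 mm along. I'll keep going.

Call:
apply_moves(
  deltas=[20,0,-3,-0.1,0,20,0,-6,-0.2,0,20,0,-9,-0.4,0,20,0,-12,-0.5,0,20,0,-12,-0.5,0],
)

```text
clock: 16.85
position: [0.5092, 0.0457, 0.1563]
ee_rot: [0.001, 0.281, 0.96, 0.001]
contact_force: [-1.2, 1.4, 11.5]
width: 0.0231
gripper_force: 71.5
```

Call:
apply_moves(
  deltas=[20,0,-3,-0.1,0,20,0,-6,-0.2,0,20,0,-9,-0.4,0,20,0,-12,-0.5,0,20,0,-12,-0.5,0],
)

```text
clock: 17.27
position: [0.5035, 0.0366, 0.1568]
ee_rot: [0.002, 0.282, 0.96, 0.002]
contact_force: [-0.3, 3.1, 10.8]
width: 0.0235
gripper_force: 71.5
```

Call:
apply_moves(
  deltas=[20,0,-3,-0.1,0,20,0,-6,-0.2,0,20,0,-9,-0.3,0,20,0,-12,-0.4,0,20,0,-12,-0.4,0],
)

```text
clock: 17.68
position: [0.4963, 0.0255, 0.1571]
ee_rot: [0.001, 0.281, 0.96, 0.001]
contact_force: [-1.7, 1.2, 12.2]
width: 0.0235
gripper_force: 71.5
```

Call:
apply_moves(
  deltas=[20,0,-3,-0.1,0,20,0,-6,-0.2,0,20,0,-9,-0.4,0,20,0,-12,-0.5,0,20,0,-12,-0.5,0],
)

```text
clock: 18.1
position: [0.4897, 0.0153, 0.1575]
ee_rot: [0.001, 0.281, 0.96, 0.001]
contact_force: [-1.0, 2.1, 11.7]
width: 0.0235
gripper_force: 71.5
```

Call:
apply_moves(
  deltas=[20,0,-3,-0.2,0,20,0,-6,-0.3,0,20,0,-9,-0.4,0,20,0,-12,-0.6,0,20,0,-12,-0.6,0],
)

```text
clock: 18.52
position: [0.4832, 0.0051, 0.158]
ee_rot: [0.001, 0.281, 0.96, 0.001]
contact_force: [-1.7, 0.6, 11.1]
width: 0.0231
gripper_force: 71.5
```

Call:
apply_moves(
  deltas=[20,0,-3,-0.1,0,20,0,-6,-0.3,0,20,0,-9,-0.4,0,20,0,-12,-0.5,0,20,0,-12,-0.5,0],
)

```text
clock: 18.93
position: [0.4767, -0.005, 0.1585]
ee_rot: [0.001, 0.281, 0.96, 0.0]
contact_force: [-1.4, 1.5, 11.7]
width: 0.0234
gripper_force: 71.5
```

```bash
python3 -c "
from h import *
go([.585,.165,.150],np.radians(57.3))"
```

```text
deltas [  0.7 201.6   8.8] turn 0.03 now [ 0.4767 -0.005   0.1585] tilt [ 2.5e-03  2.0e-04 -1.0e+00] F [-1.42  1.49 11.72] q6 -1.16
```

On the far strip. Lifting off.

Call:
apply_moves(
  deltas=[20,0,0,-5,0,20,0,0,-15,0,20,0,0,-32,0,20,0,0,-50,0,20,0,0,-66,0,20,0,0,-77,0,20,0,0,-82,0,20,0,0,-82,0,20,0,0,-82,0],
)

```text
clock: 19.68
position: [0.4756, -0.0049, 0.238]
ee_rot: [-0.001, 0.281, 0.96, -0.0]
contact_force: [-0.2, 0.2, -3.7]
width: 0.0232
gripper_force: 69.6
```

```bash
python3 -c "
from h import *
go([.5225,-.2095,.240],np.radians(71.7))
p=get_image('wrist'); a=p['frame'][80:330,200:600]; save(dict(frame=cv2.resize(a,None,fx=2,fy=2)),'w6.png')"
```

```text
deltas [-149.9 -146.9   -2.1] turn -14.36 now [ 0.4756 -0.0049  0.238 ] tilt [-1.5e-03  1.0e-04 -1.0e+00] F [-0.21  0.17 -3.73] q6 -1.16
```

View pics/w6.png

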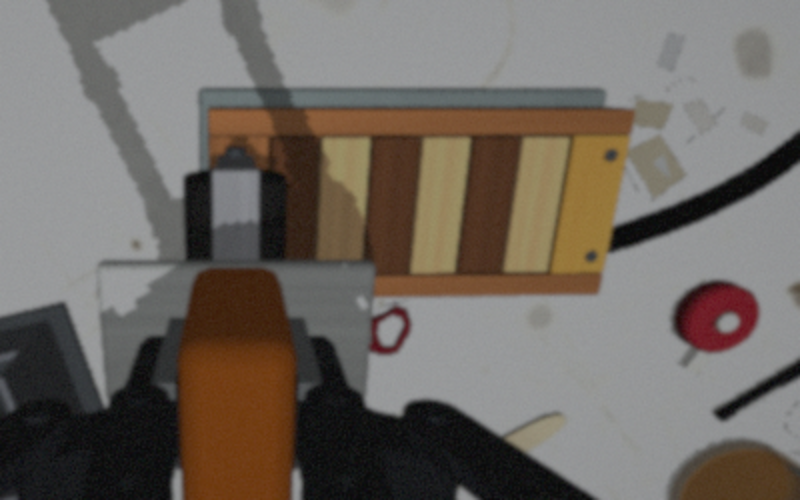

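All six slats look level with the frame (slat bands between 270 and 570 px have straight edges). The roller is still seated squarely in the grip, so I'll carry it to the stand.

Call:
apply_moves(
  deltas=[20,-7,-7,-1,0,20,-22,-22,-2,-2,20,-42,-41,-2,-4,20,-63,-62,-2,-6,20,-85,-83,-2,-8,20,-107,-105,-2,-11,20,-126,-123,-2,-13,20,-140,-137,-2,-14.4,20,-148,-145,-2,-14.4,20,-150,-147,-2,-14.4,20,-150,-147,-2,-14.4,20,-150,-147,-2,-14.4],
)

```text
clock: 20.73
position: [0.5226, -0.2086, 0.2404]
ee_rot: [-0.001, 0.159, 0.987, 0.001]
contact_force: [0.1, 0.2, -3.6]
width: 0.023
gripper_force: 69.6
```

```bash
python3 -c "
from h import *
go([.5225,-.2095,.1107],np.radians(71.7))
p=get_image('side')
for r in place_of('roller_foot',p)[:1]: print(r['score'],r['point'])
for r in place_of('roller_grip',p)[:1]: print(r['score'],r['point'])
"
```

```text
deltas [ -0.4  -1.  129.7] turn 0.04 now [ 0.5226 -0.2086  0.2404] tilt [-0.0012  0.0017 -1.    ] F [ 0.13  0.15 -3.61] q6 -1.76
0.92 [317.8, 196.5]
0.64 [322.3, 157.2]
```

Call:
apply_moves(
  deltas=[20,0,-0.7,8,0,20,0,-0.7,20,0,20,0,-0.7,36,0,20,0,-0.7,50,0,20,0,-0.7,60,0,20,0,-0.7,68,0,20,0,-0.7,70,0,20,0,-0.7,70,0],
)

```text
clock: 21.55
position: [0.5227, -0.21, 0.1703]
ee_rot: [-0.0, 0.159, 0.987, 0.0]
contact_force: [0.3, 0.5, -3.0]
width: 0.0233
gripper_force: 69.7
```

Call:
apply_moves(
  deltas=[20,0,0,8,0,20,0,0,18,0,20,0,0,30,0,20,0,0,40,0,20,0,0,48,0,20,0,0,54,0,20,0,0,57,0,20,0,0,57,0],
)

```text
clock: 22.22
position: [0.5225, -0.2101, 0.1131]
ee_rot: [-0.001, 0.159, 0.987, 0.0]
contact_force: [-0.4, -1.5, -2.5]
width: 0.0235
gripper_force: 69.7
```

```bash
python3 -c "
from h import *
go([.5225,-.2095,.1107],np.radians(71.7))"
```

```text
deltas [0.2 0.6 2.4] turn 0.04 now [ 0.5225 -0.2101  0.1131] tilt [-1.2e-03  8.0e-04 -1.0e+00] F [-0.41 -1.51 -2.49] q6 -1.76
```

Call:
apply_moves(
  deltas=[20,0,0,1,0,20,0,0,2,0,20,0,0,2.6,0,20,0,0,2.6,0],
)

```text
clock: 22.55
position: [0.523, -0.2103, 0.1115]
ee_rot: [0.0, 0.159, 0.987, -0.0]
contact_force: [-0.4, -0.4, -2.4]
width: 0.0232
gripper_force: 69.7
```

Call:
apply_moves(
  deltas=[20,0,0,0.5,0,20,0,0,1,0,20,0,0,1,0,20,0,0,1,0],
)

```text
clock: 22.88
position: [0.5231, -0.2104, 0.1109]
ee_rot: [0.0, 0.159, 0.987, -0.0]
contact_force: [-0.9, 0.7, 1.5]
width: 0.023
gripper_force: 70.2
```

Guard is on the rim. I'll open to 60 and retreat upward.

Call:
apply_moves(
  deltas=[32,0,0,-0.5,0,45,0,0,-0.5,0,60,0,0,-0.5,0,60,0,0,-0.5,0,60,0,0,-0.5,0,60,0,0,-0.5,0,60,0,0,-0.5,0],
)

```text
clock: 23.47
position: [0.5229, -0.2103, 0.1107]
ee_rot: [0.0, 0.159, 0.987, 0.0]
contact_force: [-0.2, -0.7, -0.5]
width: 0.0601
gripper_force: 0.0
```

Call:
apply_moves(
  deltas=[60,0,0,-8,0,60,0,0,-20,0,60,0,0,-40,0,60,0,0,-65,0,60,0,0,-95,0,60,0,0,-130,0,60,0,0,-165,0,60,0,0,-190,0,60,0,0,-200,0,60,0,0,-200,0,60,0,0,-200,0],
)

```text
clock: 24.38
position: [0.5225, -0.2101, 0.3102]
ee_rot: [-0.0, 0.159, 0.987, 0.0]
contact_force: [0.3, -0.1, -1.2]
width: 0.0599
gripper_force: 0.0
```

```bash
python3 -c "
from h import *
p=get_image('wrist'); save(p,'w7.png'); print(get_state()['clock'],get_state()['position'])
for k,z in dict(roller_grip=.116,stand=0).items():
  for r in place_of(k,p)[:1]: print(k,r['score'],onz(p,r['point'],z))
p=get_image('side')
for k,z in dict(roller_grip=.116,linen_tape=0,round_tin=0,tape_measure=0,beeswax=0,mug=0,bone_folder=0).items():
  for r in place_of(k,p)[:1]: print(k,r['score'],r['point'],onz(p,r['point'],z))"
```

```text
24.4333 [ 0.52203565 -0.20985135  0.30902084]
roller_grip 0.83 [ 0.52584914 -0.20435012  0.116     ]
roller_grip 0.58 [321.7, 198.6] [ 0.53323393 -0.1966445   0.116     ]
linen_tape 0.71 [258.9, 274.9] [ 0.34307371 -0.41995263  0.        ]
round_tin 0.59 [261.6, 189.8] [0.36127997 0.20821543 0.        ]
tape_measure 0.55 [360.9, 186.4] [0.74270466 0.21218859 0.        ]
beeswax 0.44 [381.4, 224.6] [ 0.73377741 -0.14528919  0.        ]
mug 0.58 [363.9, 284.4] [ 0.60137382 -0.49338291  0.        ]
```

View pics/w7.png

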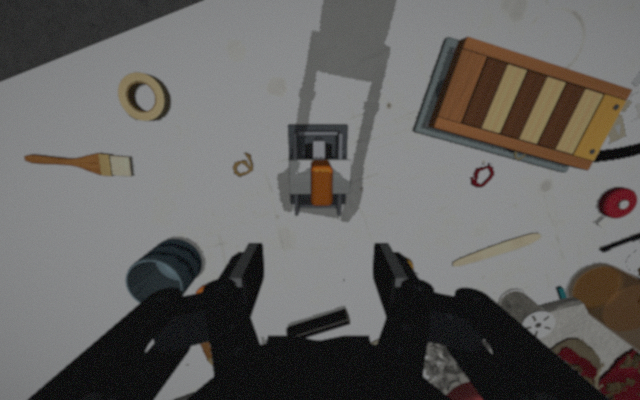

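The roller stands upright in its stand at (321,185), the slats are flush, and the bystanders are in place.

```bash
python3 -c "
from rig import *
print(sign_off())"
```

```text
the job is handed in; nothing more can be done
None
```

I rolled the bed from the brass end to the far strip at mostly 14–15 N (highest reading about 17 N). All six slats look flush in the last pictures, the roller is back upright in its stand and released, and the job is handed in at about 24 s; no verdict was returned.

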